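# Pack the adapters and feed their labels

### The job

Pack every black power adapter on the table flat in the white tub, with any that is already in it (one may lie on top of another). Then turn the label unit's dial to the mark whose number of pips equals the number of adapters now in the tub, and only with the dial there swing the feed lever fully over to the back to feed the labels, then return it fully home to the front. Last, turn the dial back to the bare zero tick for the next packer. Leave the mouse and the tape roll where they lie.

Things in the scene. Friction and masses are not known exactly. Their poses are not given: they have to be found in the camera images.
- adapter_1: black power adapter, a plain block 56 x 116 x 34 mm, 0.25 kg; origin at the centre of its underside, x across its 56 mm width, y along its 116 mm length, z up. Starts flat on the table.
- adapter_2: black power adapter, a plain block 56 x 116 x 34 mm, 0.25 kg; origin at the centre of its underside, x across its 56 mm width, y along its 116 mm length, z up. Starts flat on the table.
- adapter_3: black power adapter, a plain block 56 x 116 x 34 mm, 0.25 kg; origin at the centre of its underside, x across its 56 mm width, y along its 116 mm length, z up. Starts flat on the table; None if it is absent today.
- adapter_4: black power adapter, a plain block 56 x 116 x 34 mm, 0.25 kg; origin at the centre of its underside, x across its 56 mm width, y along its 116 mm length, z up. Starts flat on the table; None if it is absent today.
- adapter_5: black power adapter, a plain block 56 x 116 x 34 mm, 0.25 kg; origin at the centre of its underside, x across its 56 mm width, y along its 116 mm length, z up. If present, it starts already lying flat at the far end of the tub; None if it is absent today.
- tub: white moulded packing tub, fixed on the table, 314 (its x) x 418 (its y) x 106 mm high at the rim; origin at the centre of its underside, its y (long side) points roughly away from the robot. Walls slope; the inside floor is about 240 mm (x) by 300 mm (y), centred on the origin, lies about 6 mm above the table in the middle and rises a little towards the walls, so that an adapter rests on it within about 0.1 rad of level.
- label_unit: grey label unit, fixed on the table: low housing with its flat top 50 mm above the table, x from -70 to +154 mm and y from -105 to +105 mm of its origin (on the table under the line between dial and lever); its front faces -x. On the top: the count dial at x 0, y +35; the feed lever at x 0, y -65; a white label roll 62 mm high, 100 mm across, at x +100, y +35.
- label_dial (a joint): count dial angle, 0 to 2.8 rad, growing clockwise seen from above; it stays where it is left (stiff by about 0.05 N m). The scale round it has a mark every 0.5 rad: a bare tick at 0 (pointing at the unit's front, -x), then ticks with one, two, three, four and five pips (laid out as on dice) at 0.5, 1.0, 1.5, 2.0 and 2.5 rad. The white line on the knob is the pointer.
- label_dial_grip (a point): point on the dial's axis, 31 mm above the underside of the knob and 87 mm above the table, 7 mm below the top of its upright grip bar. The bar is 53 mm long (along this point's x), 14 mm thick (y) and stands 30 mm above the knob's round skirt (28 mm radius); this frame turns with the knob, and the pointer is at its -x end.
- feed_lever (a joint): feed lever angle: 0 fully home (leaning 0.5 rad to the unit's front, -x), 1.0 rad fully over (leaning 0.5 rad to the unit's back, +x); it stays where it is left and moves with under 2 N at its ball.
- feed_lever_tip (a point): centre of the ball (26 mm across) at the end of the feed lever, a 10 mm rod; the ball is 80 mm from the lever's hinge, which runs along the unit's y, 72 mm above the table at x 0, y -65 of the unit. At rest the ball is 142 mm above the table, 38 mm in front of the hinge.
- pc_mouse: black rounded computer mouse, 106 x 60 x 40 mm, not part of the order; origin at the centre of its underside, x along its length.
- tape_ring: roll of masking tape lying flat, 100 mm across, 25 mm high, not part of the order; origin at the centre of its underside.
Not all that is in view belongs to the job. Leave any blue look-alike of the adapter_2 alone.

How it is judged:
By the outcome, as a careful person would: the job done as asked, in the order asked, and still so for the second after the job is handed in, with the robot touching nothing.
Of adapter_3, adapter_4, adapter_5 only 1 to 3 are there at a start; the rules pass over those that are not, and their reading is None.
At some moment in a run one of adapter_1, adapter_2, adapter_3, adapter_4 may be knocked a few centimetres aside while the robot is not near it.
Once in a run the grip may slacken for a moment while it holds something.
It also fails if it takes over 210 s, if anything falls off the work surface, if the arm or the gripper's body presses on something with over 40 N, if the wrist force passes 120 N, or if a joint passes its speed limit or range.

### The arm

A 6-joint arm with a two-finger parallel gripper is mounted at the origin on a cart in front of the work surface, level with it; the furniture and walls round the work are solid. World frame = base frame: x ahead of the robot, y to its left, z up, the work surface at z = 0. Lengths are in m, angles in rad, forces in N, time in s.
With the tool pointing down it reaches from about 0.35 to 0.85 m from the base axis. Payload 8.1 kg.
Tool frame: the origin (TCP) lies between the finger pads; the fingertips stand 11 mm ahead of it and the grasp point (between the pads) lies 8 mm behind it (robot.tips_ahead is the distance from the TCP to the fingertips, in m); z points along the fingers, y is the line along which they close (so a half turn about z gives the same grasp; the last joint's range is limited). The gripper opens to 93 mm and grips with 3 to 60 N. Pads are 15 mm wide; open, the fingers measure 128 mm over their backs; the gripper's body (75 mm by 188 mm) begins 65 mm behind the grasp point.
Start: joints at [1.121, 0.13, 1.488, -0, 1.523, -0.085], TCP at [0.214, 0.561, 0.23] pointing down, gripper open.
Joint ranges: [-2.96, 2.96], [-0.89, 2.26], [0.02, 2.5], [-1.34, 4.48], [0, 2.73], [-2.66, 2.66]. Speed limits (rad/s): [2.39, 2.39, 2.79, 3.14, 3.14, 3.14].

### API

Orientations are given as a rotation vector (axis times angle).
In Python, from plant import robot gives the robot as it stands. The module is installed in compiled form; this text tells all that it offers.
- The arm moves only by the tool move_arm, never from a script. Its argument "deltas" is one flat list of numbers, 7 for each row, row after row: the shift along the tool's x, y, z in m, then the turn, a rotation vector about the tool's x, y, z in rad, then the opening, from 0 (shut) to 1 (fully open). A call has 1 to 12 rows; each row is the pose to reach, as a shift and turn from the pose commanded when the call began, along the tool's axes at that moment; what a row does not reach only later rows make up. A row lasts 1/8 s, in which the tool goes at most 62.5 mm and 10.7 degrees, less where a joint would pass 70% of its speed; a pose out of reach is approached as far as the arm can. A call with a gripper value outside its range is refused whole. The fingers move at their own pace and stop on an object; "squeeze" is the grip in N (left out, the last holds). Time passes only in rows, so rows that repeat a pose let the fingers close. It gives the time, the measured TCP pose, the force, the opening and the grip force at its end, in the units of the state.
- robot.read_state(): the state, without advancing time (a new reading comes with each control period).
- robot.read_camera(name): name is "side" or "top" or "wrist"; returns (picture, depth): 480x640x3 uint8, red, green, blue; 480x640 float32, m along the optical axis (not along the pixel's ray), 0 where there is no reading.
- robot.camera_model(name): a dict with "K" (3x3 intrinsics, pixels), "R" (3x3) and "t" (3): a world point X has camera coordinates R X + t; the wrist camera has in their place "tool_from_camera" (4x4, takes a point from camera to tool coordinates, whose origin is the TCP and whose axes are the flange's). Camera axes: x right, y down, z forward; pixel columns grow to the right and rows downward; lengths in m; the calibration is good to about 2 mm. The wrist camera is an equidistant fisheye: a pixel r from the principal point sees the ray r / f radians off the axis. A picture is of the moment at which its call begins: read the wrist's pose just before it. camera_model takes no time and is no camera call.
- robot.close_job(): hands the job in; it is judged then, once.
Trained networks look in the newest picture that a camera, given by its name, has taken for a name from the list of things; names that differ only in an ending like _2 or _b are one class to them, and where a whole thing is asked for, a point or a joint stands for the part that bears it (a point fixed in the world has none). Each returns a list of dicts, best first, with "confidence" (0 to 1); they miss things now and then, are a little off and sometimes report something else, mostly with a low value. They report only what shows in the picture. A call takes as long as a camera call. They do not tell look-alikes from the thing itself.
- robot.recognise(camera, label): "uv" ([column, row] in pixels, amid what is visible of it).
The state is a dict: "t": time; "q": joint angles; "dq": joint speeds; "joint_torque": joint torques, N m; "tool_pos": TCP position; "orientation": TCP orientation; "force": force on the tool from outside, world axes, zero at the start; "wrist_torque": the same for the moment, N m; "opening": finger opening in m; "gripper_force": force on a finger pad.
Only numpy, scipy, OpenCV 4.12 (cv2) and the standard library are available. Lean on these libraries where they do the work, as an engineer would, in place of code of your own. Each camera call takes 0.05 s, during which the arm holds its last target. There are 200 camera calls.

## Working session

There is one attempt and no reset: what is moved stays moved. The work goes in short steps, Python scripts to look and compute and a tool call to move; the robot and the scene stay as the last step left them, time stands still between calls to the robot, and variables do not carry over. Pictures are saved under pics/ and viewed, at most 14 in all, crops included, and the job is handed in when it is done.

Besides the shell and the picture viewer there is one more tool, called by a JSON object that holds its "fn" and its "kwargs", one argument or row to a line. move_arm: Moves the arm, as the interface text tells. Its arguments: {"type":"object","properties":{"deltas":{"type":"array","items":{"type":"number"}},"squeeze":{"type":"number"}},"required":["deltas"]}

```bash
mkdir -p pics; ls; python3 - <<'E'
from plant import robot
import cv2,numpy as np
for n in("top","side"):
    p,d=robot.read_camera(n); cv2.imwrite(f"pics/{n}0.png",p[:,:,::-1]); np.save(f"{n}0.npy",d)
    print(n,{k:np.round(v,3).tolist() for k,v in robot.camera_model(n).items()})
    for l in("adapter_1","tub","label_dial","feed_lever_tip","pc_mouse","tape_ring"):
        print(l,[(np.round(r["uv"]).tolist(),round(r["confidence"],2)) for r in robot.recognise(n,l)])
print({k:np.round(v,3).tolist() for k,v in robot.camera_model("wrist").items()})
print(robot.read_state())
E
```

```text
pics
top {'K': [[578.823, 0.0, 320.022], [0.0, 578.823, 245.675], [0.0, 0.0, 1.0]], 'R': [[0.004, -1.0, 0.013], [-0.989, -0.006, -0.151], [0.151, -0.012, -0.988]], 't': [-0.064, 0.518, 1.732]}
adapter_1 [([467.0, 307.0], 0.97), ([275.0, 268.0], 0.94), ([354.0, 258.0], 0.9), ([316.0, 264.0], 0.57)]
tub [([172.0, 243.0], 0.73)]
label_dial [([411.0, 253.0], 0.69)]
feed_lever_tip [([450.0, 258.0], 0.6)]
pc_mouse [([280.0, 206.0], 0.79)]
tape_ring [([358.0, 205.0], 0.89), ([174.0, 242.0], 0.44)]
side {'K': [[445.695, 0.0, 318.945], [0.0, 445.695, 239.378], [0.0, 0.0, 1.0]], 'R': [[0.953, -0.303, 0.006], [-0.101, -0.338, -0.936], [0.285, 0.891, -0.353]], 't': [-0.484, 0.138, 1.368]}
adapter_1 [([307.0, 268.0], 0.95), ([325.0, 283.0], 0.88), ([310.0, 357.0], 0.62), ([296.0, 253.0], 0.57)]
tub [([296.0, 216.0], 0.68)]
label_dial [([351.0, 286.0], 0.56), ([296.0, 218.0], 0.29)]
feed_lever_tip [([361.0, 289.0], 0.57)]
pc_mouse [([348.0, 251.0], 0.83), ([295.0, 254.0], 0.31)]
tape_ring [([366.0, 276.0], 0.73)]
{'K': [[371.648, 0.0, 319.376], [0.0, 371.648, 239.389], [0.0, 0.0, 1.0]], 'tool_from_camera': [[-0.001, -0.965, -0.262, 0.073], [1.0, -0.001, -0.0, -0.001], [0.0, -0.262, 0.965, -0.154], [0.0, 0.0, 0.0, 1.0]]}
{'t': 0.7, 'q': array([ 1.12062467e+00,  1.30375202e-01,  1.48817304e+00, -1.43987570e-05,
        1.52301223e+00, -8.53789394e-02]), 'dq': array([-0.00122137,  0.00074518,  0.00087578, -0.00116965, -0.00042031,
       -0.00057159]), 'joint_torque': array([-8.50459983e-04, -5.59602284e+01, -4.91945136e+01,  7.64588197e-02,
        2.23295734e-02,  8.30600902e-05]), 'tool_pos': array([0.21403172, 0.56054176, 0.22966487]), 'orientation': array([5.69837999e-01, 3.08945762e+00, 4.27819080e-05]), 'force': array([ 0.002265  , -0.00491975,  0.04368235]), 'wrist_torque': array([0.02462535, 0.03779662, 0.01222768]), 'gripper_force': 0.0, 'opening': 0.09284568660329369}
```

View pics/top0.png

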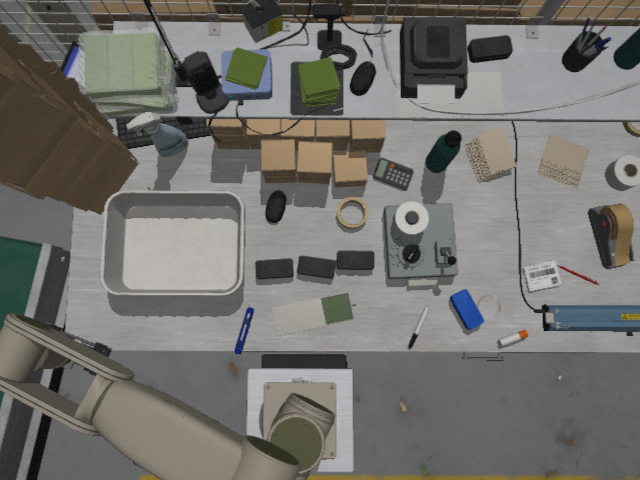

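View pics/side0.png

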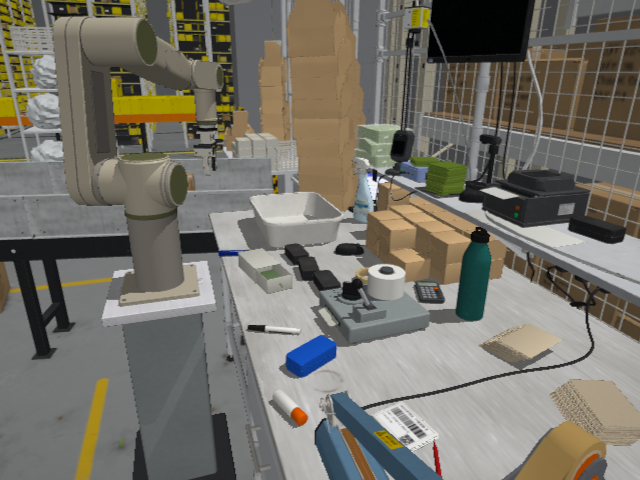

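Top view: tub (172,243), empty. There are three black adapters in a row at (275,268), (316,266) and (355,260), with the mouse at (276,206) and the tape at (352,212). The label unit is at (420,240), the blue look-alike at (466,310), and an open box at (315,313). Next I'll measure these.

```bash
cat > h.py <<'E'
from plant import robot
import numpy as np, cv2
from scipy.spatial.transform import Rotation as Ro
def world(cam,uv,depth=None,z=None):
    m=robot.camera_model(cam); uv=np.atleast_2d(uv).astype(float)
    r=np.c_[uv,np.ones(len(uv))]@np.linalg.inv(m["K"]).T
    R,t=np.array(m["R"]),np.array(m["t"])
    if z is None: return (r*np.atleast_1d(depth)[:,None]-t)@R
    o=-R.T@t; d=r@R; return o+d*((z-o[2])/d[:,2])[:,None]
def adapters(tag,pic,lo=(225,225),hi=(380,290),z=.034):
    """dark rectangles in the top picture -> centre, long-axis yaw, sizes"""
    g=pic.max(2); m=np.zeros(g.shape,np.uint8); m[lo[1]:hi[1],lo[0]:hi[0]]=(g[lo[1]:hi[1],lo[0]:hi[0]]<70)
    out=[]
    for c in cv2.findContours(m,cv2.RETR_EXTERNAL,cv2.CHAIN_APPROX_NONE)[0]:
        if cv2.contourArea(c)<250: continue
        w=world("top",c[:,0,:],z=z)[:,:2]
        (cx,cy),(a,b),th=cv2.minAreaRect((w*1000).astype(np.float32))
        yaw=th if a>b else th+90
        out.append((cx/1000,cy/1000,(yaw+90)%180-90,max(a,b),min(a,b)))
        print(tag,np.round(out[-1],3), c[:,0].min(0),c[:,0].max(0))
    return out
E
python3 - <<'E'
from h import *
p=cv2.imread("pics/top0.png"); d=np.load("top0.npy")
adapters("a",p)
for n,uv in dict(tubFL=(107,292),tubBL=(108,195),tubFR=(240,291),tubBR=(241,196),floor=(172,243),dial=(411,253),ball=(450,260),roll=(411,219),u1=(384,207),u2=(452,206),u3=(387,276),u4=(457,275),a1=(275,268),a2=(316,266),a3=(355,260),boxA=(290,318),boxB=(340,308),shelf=(490,48),tape=(352,200),bx=(278,160)).items():
    print(n,np.round(world("top",uv,depth=d[uv[1],uv[0]])[0],3))
c=p[130:330,90:480]; cv2.imwrite("pics/c1.png",cv2.resize(c,None,fx=2,fy=2,interpolation=cv2.INTER_CUBIC))
E
```

```text
a [ 4.47000e-01  7.90000e-02 -8.54290e+01  1.12064e+02  5.65400e+01] [256 259] [292 279]
a [ 4.61000e-01 -1.09000e-01 -8.20900e+01  2.38153e+02  7.90700e+01] [297 251] [373 278]
tubFL [ 0.376  0.595 -0.006]
tubBL [0.674 0.597 0.032]
tubFR [0.381 0.184 0.002]
tubBR [ 0.682  0.189 -0.   ]
floor [0.529 0.4   0.003]
dial [ 0.489 -0.33   0.097]
ball [ 0.462 -0.434  0.147]
roll [ 0.587 -0.328  0.122]
u1 [ 0.649 -0.264  0.   ]
u2 [ 0.642 -0.467  0.053]
u3 [ 0.43  -0.271 -0.001]
u4 [ 0.434 -0.488  0.004]
a1 [0.45  0.076 0.028]
a2 [ 0.457 -0.05   0.029]
a3 [ 0.476 -0.169  0.029]
boxA [0.298 0.027 0.052]
boxB [ 0.33  -0.124  0.003]
shelf [ 1.044 -0.532  0.279]
tape [ 0.668 -0.162  0.013]
bx [0.76  0.065 0.132]
```

View pics/c1.png

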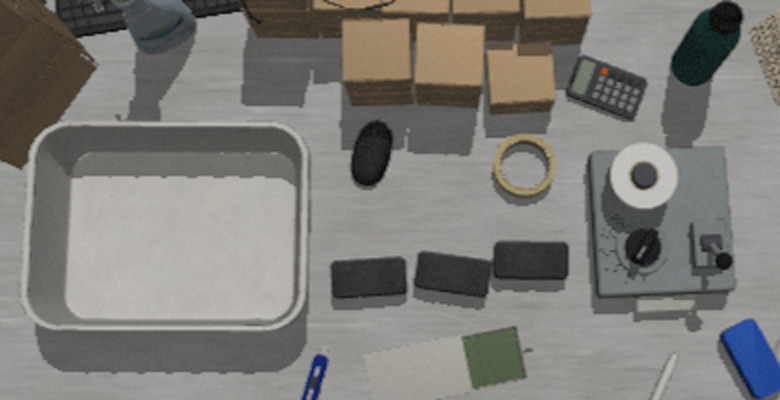

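The crop confirms the tub is empty, so there are three adapters, which are close to each other. The dial's pointer needs a closer look later. I'll plan the first pick.

```bash
cat >> h.py <<'E'
def plan(wps):
    """wps: (x,y,z,deg of tool y in the world), tool down; prints shift/turn from present pose"""
    s=robot.read_state(); R0=Ro.from_rotvec(s["orientation"])
    y=R0.as_matrix()[:,1]; print("now",np.round(s["tool_pos"],4),"ang",round(np.degrees(np.arctan2(y[1],y[0])),1),"t",round(s["t"],2),"f",np.round(s["force"],1),"op",round(s["opening"],4))
    for w in wps:
        a=np.radians(w[3]); yy=np.array([np.cos(a),np.sin(a),0]); zz=np.array([0,0,-1.]); T=np.c_[np.cross(yy,zz),yy,zz]
        print(w,np.round(R0.inv().apply(np.array(w[:3])-s["tool_pos"]),4).tolist(),np.round((R0.inv()*Ro.from_matrix(T)).as_rotvec(),3).tolist())
E
python3 - <<'E'
from h import *
p=cv2.imread("pics/top0.png")
adapters("1",p,hi=(296,290));adapters("2",p,lo=(296,225),hi=(336,290));adapters("3",p,lo=(337,225))
plan([(.447,.079,.23,4.6),(.447,.079,.12,4.6),(.447,.079,.018,4.6)])
E
```

```text
1 [ 4.47000e-01  7.90000e-02 -8.54290e+01  1.12064e+02  5.65400e+01] [256 259] [292 279]
2 [ 4.53000e-01 -5.00000e-02  8.15400e+01  1.12801e+02  5.62710e+01] [297 256] [335 278]
3 [  0.475  -0.169 -89.674 110.792  55.562] [337 251] [373 269]
now [0.214  0.5605 0.2297] ang 69.1 t 0.7 f [ 0. -0.  0.] op 0.0928
(0.447, 0.079, 0.23, 4.6) [-0.3894, -0.3667, -0.0003] [0.0, -0.0, 1.126]
(0.447, 0.079, 0.12, 4.6) [-0.3894, -0.3667, 0.1097] [0.0, -0.0, 1.126]
(0.447, 0.079, 0.018, 4.6) [-0.3894, -0.3667, 0.2117] [0.0, -0.0, 1.126]
```

{"fn": "move_arm", "kwargs": {
  "deltas": [-0.389,-0.367,0,0,0,1.126,1,-0.389,-0.367,0,0,0,1.126,1,-0.389,-0.367,0,0,0,1.126,1,-0.389,-0.367,0,0,0,1.126,1,-0.389,-0.367,0,0,0,1.126,1,-0.389,-0.367,0,0,0,1.126,1,-0.389,-0.367,0,0,0,1.126,1,-0.389,-0.367,0,0,0,1.126,1,-0.389,-0.367,0,0,0,1.126,1,-0.389,-0.367,0.05,0,0,1.126,1,-0.389,-0.367,0.09,0,0,1.126,1,-0.389,-0.367,0.09,0,0,1.126,1]
}}

```text
t: 2.2
tool_pos: [0.4438, 0.0786, 0.1365]
orientation: [-2.128, -2.305, 0.008]
force: [-0.8, -0.2, 0.4]
opening: 0.093
gripper_force: 0.0
```

```bash
python3 - <<'E'
from h import *
plan([(.447,.079,.05,4.6),(.447,.079,.018,4.6)])
p,d=robot.read_camera("wrist"); cv2.imwrite("pics/w1.png",p[:,:,::-1])
p,d=robot.read_camera("top"); print([r["uv"] for r in robot.recognise("top","adapter_1")])
E
```

```text
now [0.4438 0.0786 0.1365] ang 4.6 t 2.2 f [-0.8 -0.2  0.4] op 0.093
(0.447, 0.079, 0.05, 4.6) [0.0002, 0.0038, 0.0865] [-0.007, -0.0, -0.001]
(0.447, 0.079, 0.018, 4.6) [0.0002, 0.004, 0.1185] [-0.007, -0.0, -0.001]
[[315.7, 267.9], [467.3, 306.1], [260.7, 278.2]]
```

View pics/w1.png

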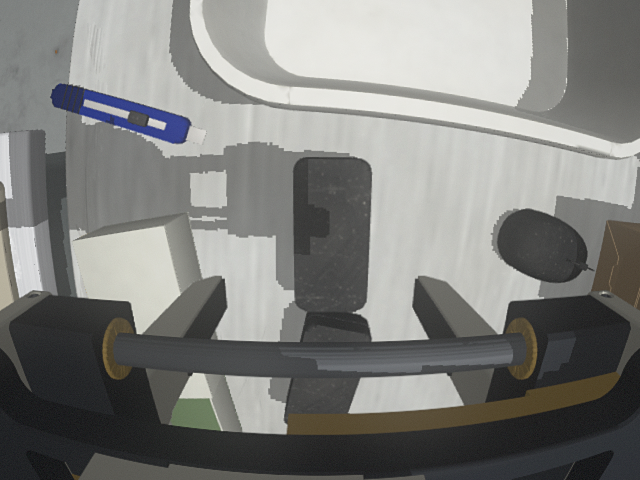

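The wrist view shows adapter 1 at about (333,235), adapter 2 below it and the mouse on the right. I'll unproject its outline to check the position.

```bash
cat >> h.py <<'E'
def wworld(uv,z):
    """wrist pixels -> world points on the plane z"""
    s=robot.read_state(); m=robot.camera_model("wrist"); K=np.array(m["K"]); T=np.array(m["tool_from_camera"])
    p=(np.atleast_2d(uv).astype(float)-K[:2,2])/K[0,0]; r=np.hypot(*p.T)
    d=np.c_[p*(np.sin(r)/np.maximum(r,1e-9))[:,None],np.cos(r)]
    R=Ro.from_rotvec(s["orientation"]).as_matrix(); d=d@T[:3,:3].T@R.T; o=s["tool_pos"]+R@T[:3,3]
    return o+d*((z-o[2])/d[:,2])[:,None]
E
python3 - <<'E'
from h import *
plan([])
w=wworld([(295,158),(371,158),(368,310),(294,304),(333,235)],.034); print(np.round(w,3))
p,d=robot.read_camera("top"); p=p[:,:,::-1].copy()
cv2.imwrite("pics/t2.png",cv2.resize(p[150:330,200:480],None,fx=2.5,fy=2.5))
E
```

```text
now [0.4477 0.0791 0.1417] ang 4.6 t 2.35 f [-0.6 -0.2 -0.3] op 0.0928
[[0.425 0.137 0.034]
 [0.479 0.141 0.034]
 [0.49  0.025 0.034]
 [0.432 0.026 0.034]
 [0.457 0.084 0.034]]
```

```bash
cat >> h.py <<'E'
def wrist_ad(z=.034,thr=75,reg=(230,100,420,340)):
    robot.read_state(); p,d=robot.read_camera("wrist")
    u0,v0,u1,v1=reg; m=np.zeros(p.shape[:2],np.uint8); 
    m[v0:v1,u0:u1]=((d>0)&(np.asarray(p).max(2)<thr))[v0:v1,u0:u1]
    m=cv2.morphologyEx(m,cv2.MORPH_OPEN,np.ones((5,5)))
    # keep only points whose own height is near the adapters' tops
    s=robot.read_state(); M=robot.camera_model("wrist"); K=np.array(M["K"]); T=np.array(M["tool_from_camera"])
    R=Ro.from_rotvec(s["orientation"]).as_matrix()
    vv,uu=np.nonzero(m); q=(np.c_[uu,vv]-K[:2,2])/K[0,0]; r=np.hypot(*q.T)
    c=np.c_[q*(np.tan(r)/np.maximum(r,1e-9))[:,None],np.ones(len(q))]*d[vv,uu][:,None]
    w=(c@T[:3,:3].T+T[:3,3])@R.T+s["tool_pos"]; k=abs(w[:,2]-z)<.006
    m[:]=0; m[vv[k],uu[k]]=1; m=cv2.morphologyEx(m,cv2.MORPH_OPEN,np.ones((3,3)))
    for cc in cv2.findContours(m,cv2.RETR_EXTERNAL,cv2.CHAIN_APPROX_NONE)[0]:
        if cv2.contourArea(cc)<1500: continue
        q=wworld(cc[:,0],z)[:,:2]; (cx,cy),(a,b),th=cv2.minAreaRect((q*1000).astype(np.float32))
        yaw=th if a>b else th+90
        print("wrist ad",round(cx/1000,4),round(cy/1000,4),"long axis",round((yaw+90)%180-90,1),"size",round(max(a,b)),round(min(a,b)),cc[:,0].min(0),cc[:,0].max(0))
E
python3 - <<'E'
from h import *
wrist_ad(thr=255 and 90); plan([])
E
```

```text
wrist ad 0.4506 0.0812 long axis -85.7 size 114 54 [286 159] [361 308]
now [0.448  0.0792 0.1421] ang 4.6 t 2.45 f [ 0.3 -0.8  0.2] op 0.0928
```

{"fn": "move_arm", "kwargs": {
  "deltas": [0.002,0.003,0.06,0,0,0,1,0.002,0.003,0.1,0,0,0,1,0.002,0.003,0.122,0,0,0,1,0.002,0.003,0.122,0,0,0,1,0.002,0.003,0.122,0,0,0,0.5,0.002,0.003,0.122,0,0,0,0.4,0.002,0.003,0.122,0,0,0,0.3,0.002,0.003,0.122,0,0,0,0.3,0.002,0.003,0.122,0,0,0,0.3,0.002,0.003,0.09,0,0,0,0.3,0.002,0.003,0.03,0,0,0,0.3,0.002,0.003,-0.03,0,0,0,0.3],
  "squeeze": 30
}}

```text
t: 3.95
tool_pos: [0.448, 0.081, 0.1702]
orientation: [-2.13, -2.307, 0.003]
force: [2.0, 0.7, -3.6]
opening: 0.0547
gripper_force: 30.0
```

```bash
python3 - <<'E'
from h import *
plan([(.53,.393,.23,90),(.53,.483,.23,90),(.53,.483,.1,90),(.53,.483,.027,90)])
p,d=robot.read_camera("top"); d=d
cv2.imwrite("pics/t3.png",p[:,:,::-1])
# tub rim by depth
uu,vv=np.meshgrid(np.arange(85,265),np.arange(175,320)); w=world("top",np.c_[uu.ravel(),vv.ravel()],depth=d[175:320,85:265].ravel())
k=(w[:,2]>.095)&(w[:,2]<.115); q=w[k]; print(np.percentile(q,[1,50,99],axis=0).round(3), cv2.minAreaRect((q[:,:2]*1000).astype(np.float32)))
E
```

```text
now [0.448  0.081  0.1702] ang 4.6 t 3.95 f [ 2.   0.7 -3.6] op 0.0547
(0.53, 0.393, 0.23, 90) [0.3044, 0.1064, -0.0601] [-0.002, -0.002, -1.491]
(0.53, 0.483, 0.23, 90) [0.3942, 0.1136, -0.0601] [-0.002, -0.002, -1.491]
(0.53, 0.483, 0.1, 90) [0.3942, 0.114, 0.0699] [-0.002, -0.002, -1.491]
(0.53, 0.483, 0.027, 90) [0.3942, 0.1142, 0.1429] [-0.002, -0.002, -1.491]
[[0.36  0.163 0.095]
 [0.586 0.484 0.104]
 [0.711 0.629 0.114]] ((540.4334716796875, 399.2123718261719), (360.7770080566406, 474.6177978515625), 0.1487700641155243)
```

{"fn": "move_arm", "kwargs": {
  "deltas": [0.06,0.02,-0.06,0,0,-0.18,0.3,0.12,0.04,-0.06,0,0,-0.36,0.3,0.18,0.06,-0.06,0,0,-0.54,0.3,0.24,0.08,-0.06,0,0,-0.72,0.3,0.3,0.1,-0.06,0,0,-0.9,0.3,0.35,0.11,-0.06,0,0,-1.08,0.3,0.394,0.114,-0.06,0,0,-1.26,0.3,0.394,0.114,-0.06,0,0,-1.44,0.3,0.394,0.114,-0.06,0,0,-1.491,0.3,0.394,0.114,-0.06,0,0,-1.491,0.3,0.394,0.114,0,0,0,-1.491,0.3,0.394,0.114,0,0,0,-1.491,0.3]
}}

```text
t: 5.5
tool_pos: [0.528, 0.48, 0.1622]
orientation: [-0.002, -3.131, 0.013]
force: [-0.4, -0.3, -2.7]
opening: 0.0545
gripper_force: 30.0
```

```bash
python3 - <<'E'
from h import *
print(np.round(world("top",[(103,242),(245,242),(172,192),(172,296)],z=.106),3))
p,d=robot.read_camera("wrist"); cv2.imwrite("pics/w2.png",p[:,:,::-1])
plan([(.53,.483,.1,90),(.53,.483,.027,90)])
E
```

```text
[[0.515 0.576 0.106]
 [0.517 0.16  0.106]
 [0.667 0.381 0.106]
 [0.358 0.368 0.106]]
now [0.5295 0.4811 0.166 ] ang 89.9 t 5.55 f [-0.6 -1.1 -1.9] op 0.0547
(0.53, 0.483, 0.1, 90) [-0.0009, 0.0022, 0.066] [-0.005, -0.006, -0.001]
(0.53, 0.483, 0.027, 90) [-0.0014, 0.0025, 0.139] [-0.005, -0.006, -0.001]
```

View pics/w2.png

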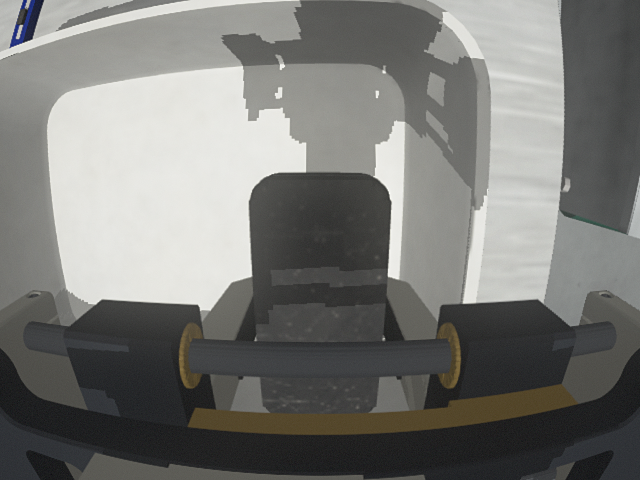

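The adapter is held level above the tub. The tub centre comes out at about (0.513, 0.370), so I'll shift the placement to match.

{"fn": "move_arm", "kwargs": {
  "deltas": [0.016,-0.021,0.0,0,0,0,0.3,0.016,-0.021,0.05,0,0,0,0.3,0.016,-0.021,0.09,0,0,0,0.3,0.016,-0.021,0.125,0,0,0,0.3,0.016,-0.021,0.138,0,0,0,0.3,0.016,-0.021,0.138,0,0,0,0.3]
}}

```text
t: 6.3
tool_pos: [0.516, 0.4623, 0.0328]
orientation: [0.0, 3.141, 0.001]
force: [-1.4, 0.2, -2.8]
opening: 0.0545
gripper_force: 30.0
```

```bash
python3 - <<'E'
from h import *
plan([(.513,.46,.027,90)])
E
```

```text
now [0.516  0.4623 0.0328] ang 90.0 t 6.3 f [-1.4  0.2 -2.8] op 0.0545
(0.513, 0.46, 0.027, 90) [0.003, -0.0023, 0.0058] [0.0, 0.0, -0.0]
```

Lower the rest, release, then rise and move aside toward the next adapter.

{"fn": "move_arm", "kwargs": {
  "deltas": [0.001,-0.001,0.002,0,0,0,0.3,0.001,-0.001,0.004,0,0,0,0.3,0.001,-0.001,0.004,0,0,0,0.3,0.001,-0.001,0.004,0,0,0,0.76,0.001,-0.001,0.004,0,0,0,0.76,0.001,-0.001,0.004,0,0,0,0.76,0.001,-0.001,-0.04,0,0,0,0.76,0.001,-0.001,-0.1,0,0,0,0.76,0.001,-0.001,-0.16,0,0,0,0.76,0.001,-0.001,-0.2,0,0,0,1,0.001,-0.001,-0.2,0,0,0,1]
}}

```text
t: 7.68
tool_pos: [0.5165, 0.4626, 0.2378]
orientation: [-0.0, 3.134, 0.009]
force: [0.3, -0.1, 0.2]
opening: 0.0865
gripper_force: 0.0
```

```bash
python3 - <<'E'
from h import *
p,d=robot.read_camera("top"); p=p[:,:,::-1].copy(); cv2.imwrite("pics/t4.png",p)
adapters("2",p,lo=(240,225),hi=(336,295));adapters("3",p,lo=(337,225),hi=(380,295))
plan([(.475,-.167,.23,0),(.475,-.167,.14,0),(.455,-.05,.14,-8.5)])
E
```

```text
2 [ 4.53000e-01 -5.00000e-02  8.21590e+01  1.13088e+02  5.60270e+01] [297 256] [335 278]
3 [  0.475  -0.169 -89.674 110.792  55.562] [337 251] [373 269]
now [0.5155 0.4618 0.2344] ang 90.0 t 7.72 f [ 0.9  0.5 -0.1] op 0.09
(0.475, -0.167, 0.23, 0) [0.0406, -0.6288, 0.0024] [0.005, 0.001, 1.571]
(0.475, -0.167, 0.14, 0) [0.041, -0.629, 0.0924] [0.005, 0.001, 1.571]
(0.455, -0.05, 0.14, -8.5) [0.0609, -0.512, 0.0927] [0.005, 0.0, 1.719]
```

View pics/t4.png

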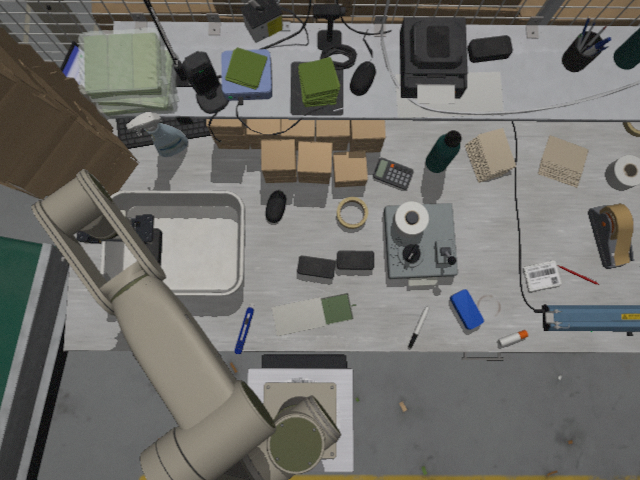

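One adapter is in the tub (145,240) and two remain at (317,267) and (355,260). Adapter 2 is next.

{"fn": "move_arm", "kwargs": {
  "deltas": [0.06,-0.514,0,0,0,1.71,1,0.06,-0.514,0,0,0,1.71,1,0.06,-0.514,0,0,0,1.71,1,0.06,-0.514,0,0,0,1.71,1,0.06,-0.514,0,0,0,1.71,1,0.06,-0.514,0,0,0,1.71,1,0.06,-0.514,0,0,0,1.71,1,0.06,-0.514,0,0,0,1.71,1,0.06,-0.514,0,0,0,1.71,1,0.06,-0.514,0.05,0,0,1.71,1,0.06,-0.514,0.092,0,0,1.71,1,0.06,-0.514,0.092,0,0,1.71,1]
}}

```text
t: 9.22
tool_pos: [0.4505, -0.0522, 0.1345]
orientation: [-2.364, -2.056, 0.009]
force: [0.7, -0.5, 0.8]
opening: 0.0927
gripper_force: 0.0
```

{"fn": "move_arm", "kwargs": {
  "deltas": [0,0,0,0,0,0,1,0,0,0,0,0,0,1]
}}

```text
t: 9.48
tool_pos: [0.4559, -0.0532, 0.1417]
orientation: [2.368, 2.06, 0.003]
force: [0.0, 0.1, 0.6]
opening: 0.0928
gripper_force: 0.0
```

```bash
python3 - <<'E'
from h import *
wrist_ad(thr=90); plan([(.456,-.048,.018,-8)])
E
```

```text
wrist ad 0.4598 -0.0681 long axis -82.4 size 162 78 [282 154] [394 339]
now [ 0.4559 -0.0532  0.1416] ang -7.9 t 9.53 f [ 0.1 -0.  -0.7] op 0.093
(0.456, -0.048, 0.018, -8) [0.0052, -0.001, 0.1236] [0.003, 0.0, 0.001]
```

{"fn": "move_arm", "kwargs": {
  "deltas": [0.005,-0.001,0.06,0,0,0,1,0.005,-0.001,0.1,0,0,0,1,0.005,-0.001,0.122,0,0,0,1,0.005,-0.001,0.122,0,0,0,1,0.005,-0.001,0.122,0,0,0,0.5,0.005,-0.001,0.122,0,0,0,0.4,0.005,-0.001,0.122,0,0,0,0.3,0.005,-0.001,0.122,0,0,0,0.3,0.005,-0.001,0.122,0,0,0,0.3,0.005,-0.001,0.09,0,0,0,0.3,0.005,-0.001,0.03,0,0,0,0.3,0.005,-0.001,-0.03,0,0,0,0.3],
  "squeeze": 30
}}

```text
t: 11.02
tool_pos: [0.4531, -0.0477, 0.1702]
orientation: [-2.369, -2.06, 0.003]
force: [1.4, -0.7, -1.9]
opening: 0.0548
gripper_force: 30.0
```

```bash
python3 - <<'E'
from h import *
plan([(.513,.37,.23,90),(.513,.37,.15,90)])
E
```

```text
now [ 0.4531 -0.0477  0.1702] ang -8.0 t 11.03 f [ 1.4 -0.7 -1.9] op 0.0548
(0.513, 0.37, 0.23, 90) [0.422, 0.0013, -0.0597] [-0.002, -0.002, -1.71]
(0.513, 0.37, 0.15, 90) [0.422, 0.0015, 0.0203] [-0.002, -0.002, -1.71]
```

{"fn": "move_arm", "kwargs": {
  "deltas": [0.422,0.002,-0.06,0,0,-1.71,0.3,0.422,0.002,-0.06,0,0,-1.71,0.3,0.422,0.002,-0.06,0,0,-1.71,0.3,0.422,0.002,-0.06,0,0,-1.71,0.3,0.422,0.002,-0.06,0,0,-1.71,0.3,0.422,0.002,-0.06,0,0,-1.71,0.3,0.422,0.002,-0.06,0,0,-1.71,0.3,0.422,0.002,-0.06,0,0,-1.71,0.3,0.422,0.002,-0.06,0,0,-1.71,0.3,0.422,0.002,-0.06,0,0,-1.71,0.3,0.422,0.002,0,0,0,-1.71,0.3,0.422,0.002,0,0,0,-1.71,0.3]
}}

```text
t: 12.52
tool_pos: [0.5111, 0.3673, 0.1634]
orientation: [-0.005, -3.132, 0.009]
force: [-0.1, -0.2, -2.8]
opening: 0.0549
gripper_force: 30.0
```

{"fn": "move_arm", "kwargs": {
  "deltas": [0,0,0,0,0,0,0.3,0,0,0,0,0,0,0.3]
}}

```text
t: 12.78
tool_pos: [0.5161, 0.3705, 0.1727]
orientation: [0.001, 3.138, 0.003]
force: [0.4, 0.4, -2.2]
opening: 0.0548
gripper_force: 30.0
```

```bash
python3 - <<'E'
from h import *
plan([(.515,.37,.027,90)])
p,d=robot.read_camera("wrist"); cv2.imwrite("pics/w3.png",p[:,:,::-1])
E
```

```text
now [0.5161 0.3705 0.1727] ang 90.0 t 12.78 f [ 0.4  0.4 -2.2] op 0.0548
(0.515, 0.37, 0.027, 90) [0.0016, -0.0008, 0.1457] [0.002, 0.004, -0.001]
```

View pics/w3.png

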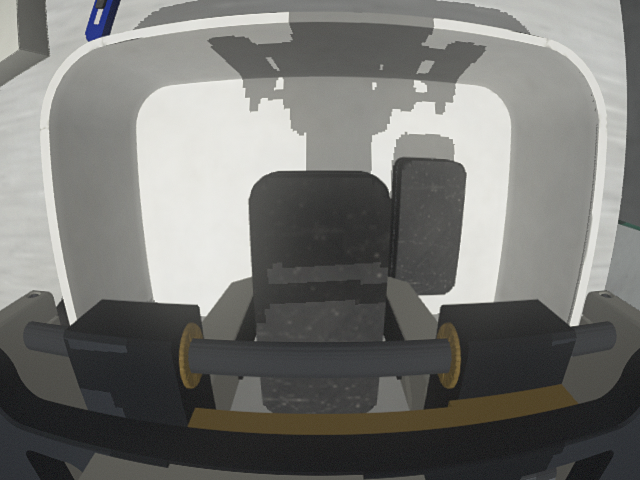

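Adapter 1 lies flat at the right (430,225) and the held one is centred with clearance. I'll lower and release.

{"fn": "move_arm", "kwargs": {
  "deltas": [0.001,0,0.05,0,0,0,0.3,0.001,0,0.09,0,0,0,0.3,0.001,0,0.125,0,0,0,0.3,0.001,0,0.14,0,0,0,0.3,0.001,0,0.143,0,0,0,0.3,0.001,0,0.143,0,0,0,0.3,0.001,0,0.143,0,0,0,0.76,0.001,0,0.143,0,0,0,0.76,0.001,0,0.143,0,0,0,0.76,0.001,0,0.09,0,0,0,0.76,0.001,0,0.03,0,0,0,0.76,0.001,0,-0.06,0,0,0,1]
}}

```text
t: 14.32
tool_pos: [0.5133, 0.3695, 0.2037]
orientation: [0.0, -3.141, 0.001]
force: [0.6, 0.6, 0.6]
opening: 0.0763
gripper_force: 0.0
```

```bash
python3 - <<'E'
from h import *
p,d=robot.read_camera("top"); p=p[:,:,::-1].copy(); cv2.imwrite("pics/t5.png",p)
adapters("3",p,lo=(240,225),hi=(380,295))
plan([(.477,-.167,.23,0),(.477,-.167,.14,0)])
E
```

```text
3 [  0.475  -0.167 -89.674 113.796  55.541] [336 251] [373 269]
now [0.5169 0.3717 0.2151] ang 90.0 t 14.38 f [2.2 1.6 7.5] op 0.0806
(0.477, -0.167, 0.23, 0) [0.0399, -0.5386, -0.019] [0.014, 0.004, 1.571]
(0.477, -0.167, 0.14, 0) [0.0409, -0.5392, 0.071] [0.014, 0.004, 1.571]
```

{"fn": "move_arm", "kwargs": {
  "deltas": [0.037,-0.537,0,0,0,1.571,1,0.037,-0.537,0,0,0,1.571,1,0.037,-0.537,0,0,0,1.571,1,0.037,-0.537,0,0,0,1.571,1,0.037,-0.537,0,0,0,1.571,1,0.037,-0.537,0,0,0,1.571,1,0.037,-0.537,0,0,0,1.571,1,0.037,-0.537,0,0,0,1.571,1,0.037,-0.537,0,0,0,1.571,1,0.037,-0.537,0.05,0,0,1.571,1,0.037,-0.537,0.09,0,0,1.571,1,0.037,-0.537,0.09,0,0,1.571,1]
}}

```text
t: 15.88
tool_pos: [0.4741, -0.1662, 0.1087]
orientation: [-2.217, -2.216, 0.004]
force: [-0.0, -0.2, -0.3]
opening: 0.0929
gripper_force: 0.0
```

{"fn": "move_arm", "kwargs": {
  "deltas": [0,0,0,0,0,0,1,0,0,0,0,0,0,1]
}}

```text
t: 16.12
tool_pos: [0.4785, -0.1678, 0.1146]
orientation: [2.218, 2.219, 0.002]
force: [0.4, -0.4, 0.2]
opening: 0.0931
gripper_force: 0.0
```

```bash
python3 - <<'E'
from h import *
wrist_ad(thr=90); plan([(.478,-.166,.018,0)])
E
```

```text
wrist ad 0.4784 -0.1673 long axis 89.7 size 114 54 [279 163] [362 326]
now [ 0.4783 -0.1678  0.1144] ang 0.0 t 16.18 f [ 0.7 -0.2 -0.5] op 0.0931
(0.478, -0.166, 0.018, 0) [0.002, -0.0007, 0.0964] [0.003, 0.002, 0.0]
```

{"fn": "move_arm", "kwargs": {
  "deltas": [0.001,0,0.05,0,0,0,1,0.001,0,0.08,0,0,0,1,0.001,0,0.095,0,0,0,1,0.001,0,0.095,0,0,0,1,0.001,0,0.095,0,0,0,0.5,0.001,0,0.095,0,0,0,0.4,0.001,0,0.095,0,0,0,0.3,0.001,0,0.095,0,0,0,0.3,0.001,0,0.095,0,0,0,0.3,0.001,0,0.06,0,0,0,0.3,0.001,0,0,0,0,0,0.3,0.001,0,-0.06,0,0,0,0.3],
  "squeeze": 30
}}

```text
t: 17.68
tool_pos: [0.4757, -0.1658, 0.1726]
orientation: [-2.22, -2.22, 0.002]
force: [1.9, -0.2, -2.9]
opening: 0.0548
gripper_force: 30.0
```

```bash
python3 - <<'E'
from h import *
plan([(.515,.28,.23,90),(.515,.28,.17,90)])
E
```

```text
now [ 0.4757 -0.1658  0.1726] ang -0.0 t 17.68 f [ 1.9 -0.2 -2.9] op 0.0548
(0.515, 0.28, 0.23, 90) [0.4459, 0.0392, -0.057] [-0.001, -0.003, -1.571]
(0.515, 0.28, 0.17, 90) [0.4458, 0.0393, 0.003] [-0.001, -0.003, -1.571]
```

{"fn": "move_arm", "kwargs": {
  "deltas": [0.446,0.037,-0.06,0,0,-1.571,0.3,0.446,0.037,-0.06,0,0,-1.571,0.3,0.446,0.037,-0.06,0,0,-1.571,0.3,0.446,0.037,-0.06,0,0,-1.571,0.3,0.446,0.037,-0.06,0,0,-1.571,0.3,0.446,0.037,-0.06,0,0,-1.571,0.3,0.446,0.037,-0.06,0,0,-1.571,0.3,0.446,0.037,-0.06,0,0,-1.571,0.3,0.446,0.037,-0.06,0,0,-1.571,0.3,0.446,0.037,-0.06,0,0,-1.571,0.3,0.446,0.037,0,0,0,-1.571,0.3,0.446,0.037,0,0,0,-1.571,0.3]
}}

```text
t: 19.18
tool_pos: [0.51, 0.2776, 0.1662]
orientation: [-0.003, -3.131, 0.007]
force: [-0.7, -0.0, -2.9]
opening: 0.0547
gripper_force: 30.0
```

{"fn": "move_arm", "kwargs": {
  "deltas": [0,0,0,0,0,0,0.3,0,0,0,0,0,0,0.3]
}}

```text
t: 19.42
tool_pos: [0.5154, 0.2802, 0.1751]
orientation: [0.001, 3.138, 0.003]
force: [0.5, -0.0, -2.9]
opening: 0.0548
gripper_force: 30.0
```

```bash
python3 - <<'E'
from h import *
plan([(.515,.28,.027,90)])
E
```

```text
now [0.5154 0.2802 0.1751] ang 90.0 t 19.43 f [ 0.5 -0.  -2.9] op 0.0548
(0.515, 0.28, 0.027, 90) [0.0009, -0.0004, 0.1481] [0.002, 0.004, -0.001]
```

{"fn": "move_arm", "kwargs": {
  "deltas": [0,0,0.05,0,0,0,0.3,0,0,0.09,0,0,0,0.3,0,0,0.125,0,0,0,0.3,0,0,0.142,0,0,0,0.3,0,0,0.145,0,0,0,0.3,0,0,0.145,0,0,0,0.3,0,0,0.145,0,0,0,0.76,0,0,0.145,0,0,0,0.76,0,0,0.145,0,0,0,0.76,0,0,0.09,0,0,0,0.76,0,0,0.03,0,0,0,0.76,0,0,-0.06,0,0,0,1]
}}

```text
t: 20.92
tool_pos: [0.5134, 0.2795, 0.2064]
orientation: [0.0, -3.141, 0.0]
force: [0.8, -0.2, -0.4]
opening: 0.0773
gripper_force: 0.0
```

```bash
python3 - <<'E'
from h import *
print(np.round(world("top",[(411,255)],z=.094),3),np.round(world("top",[(451,260)],z=.142),3))
print("unit corners",np.round(world("top",[(385,206),(453,205),(386,277),(457,276)],z=.05),3))
p,d=robot.read_camera("top")
print([np.round(r["uv"]) for r in robot.recognise("top","label_dial")+robot.recognise("top","feed_lever_tip")])
plan([(.43,-.36,.25,0)])
E
```

```text
[[ 0.483 -0.331  0.094]] [[ 0.463 -0.438  0.142]]
unit corners [[ 0.641 -0.261  0.05 ]
 [ 0.646 -0.471  0.05 ]
 [ 0.422 -0.261  0.05 ]
 [ 0.426 -0.477  0.05 ]]
[array([411., 255.]), array([452., 260.])]
now [0.5166 0.281  0.2105] ang 90.0 t 21.07 f [-0.4 -0.5 -0.4] op 0.0881
(0.43, -0.36, 0.25, 0) [0.0864, -0.6408, -0.0428] [0.01, 0.004, 1.571]
```

{"fn": "move_arm", "kwargs": {
  "deltas": [0.037,-0.65,-0.06,0,0,1.571,1,0.037,-0.65,-0.06,0,0,1.571,1,0.037,-0.65,-0.06,0,0,1.571,1,0.037,-0.65,-0.06,0,0,1.571,1,0.037,-0.65,-0.06,0,0,1.571,1,0.037,-0.65,-0.06,0,0,1.571,1,0.037,-0.65,-0.06,0,0,1.571,1,0.037,-0.65,-0.06,0,0,1.571,1,0.037,-0.65,-0.06,0,0,1.571,1,0.037,-0.65,-0.06,0,0,1.571,1,0.037,-0.65,-0.06,0,0,1.571,1,0.037,-0.65,-0.06,0,0,1.571,1]
}}

```text
t: 22.58
tool_pos: [0.4758, -0.3721, 0.2628]
orientation: [-2.223, -2.216, 0.001]
force: [0.0, -0.5, 0.4]
opening: 0.0929
gripper_force: 0.0
```

{"fn": "move_arm", "kwargs": {
  "deltas": [0,0,0,0,0,0,1,0,0,0,0,0,0,1,0,0,0,0,0,0,1]
}}

```text
t: 22.95
tool_pos: [0.4773, -0.3693, 0.2647]
orientation: [2.22, 2.223, 0.0]
force: [-0.7, -0.3, -0.0]
opening: 0.0928
gripper_force: 0.0
```

```bash
python3 - <<'E'
from h import *
p,d=robot.read_camera("wrist"); plan([]); p=p[:,:,::-1].copy(); cv2.imwrite("pics/w4.png",p); np.save("w4.npy",d)
u=[robot.recognise("wrist",l) for l in("label_dial","feed_lever_tip")]
for r,z in zip(u,(.094,.142)):
    for q in r: print(np.round(q["uv"]),q["confidence"],np.round(wworld(q["uv"],z),3))
p2,d=robot.read_camera("top"); p2=p2[:,:,::-1].copy(); cv2.imwrite("pics/t6.png",p2[180:310,90:250])
def rs(i): return cv2.resize(i,(400,325),interpolation=cv2.INTER_CUBIC)
c=p[110:370,190:510]; cv2.imwrite("pics/c4.png",np.vstack([cv2.resize(c,(640,520),interpolation=cv2.INTER_CUBIC)]))
E
```

```text
now [ 0.4773 -0.3695  0.2648] ang 0.1 t 23.0 f [ 1.  -0.2  1. ] op 0.0932
[339. 182.] 0.9 [[ 0.494 -0.335  0.094]]
[307. 306.] 0.6 [[ 0.467 -0.431  0.142]]
```

View pics/w4.png

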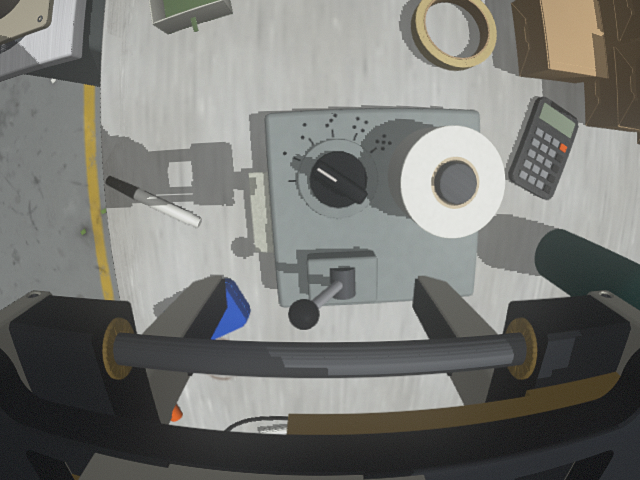

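View pics/t6.png

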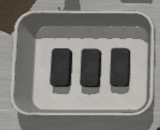

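Three adapters lie flat in the tub. The dial pointer sits at upper-left, roughly 0.5–0.6 rad, and the lever is home with its ball at (304,314). I'll zoom in on the dial.

```bash
python3 - <<'E'
from h import *
p=cv2.imread("pics/w4.png"); cv2.imwrite("pics/c5.png",cv2.resize(p[95:335,240:510],None,fx=2.4,fy=2.4,interpolation=cv2.INTER_CUBIC))
# unit corners at z=.05, lever hinge etc
print(np.round(wworld([(266,112),(479,111),(280,305),(474,297)],.05),4))
print(np.round(wworld([(304,314)],.142),4), np.round(wworld([(337,181)],.068),4),np.round(wworld([(341,182)],.094),4),np.round(wworld([(456,181)],.112),4))
print(robot.read_state()["q"].round(3))
E
```

```text
[[ 0.4241 -0.269   0.05  ]
 [ 0.6423 -0.2606  0.05  ]
 [ 0.4333 -0.4732  0.05  ]
 [ 0.6549 -0.4676  0.05  ]]
[[ 0.4637 -0.4378  0.142 ]] [[ 0.4932 -0.3366  0.068 ]] [[ 0.4955 -0.3346  0.094 ]] [[ 0.5947 -0.3295  0.112 ]]
[-0.744  0.128  1.427 -0.     1.586 -0.745]
```

View pics/c5.png

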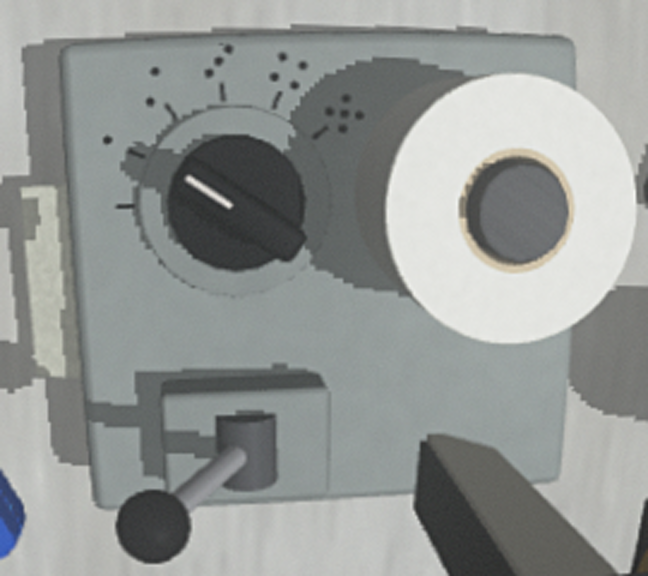

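```bash
python3 - <<'E'
from h import *
f=lambda x,y:(240+x/2.4,95+y/2.4)
w=wworld([f(187,178),f(233,206),f(204,160),f(305,238),f(172,180),f(288,262)],.094); print(np.round(w,4))
for a,b in((0,1),(2,3),(4,5)):
    v=w[a]-w[b]; ang=np.degrees(np.arctan2(v[1],v[0])); print(ang,"phi",np.radians(182.4-ang))
t=wworld([f(125,206),f(137,154),f(170,112),f(222,92),f(277,100),f(320,132)],.05)-[.4952,-.3344,0]
print(np.degrees(np.arctan2(t[:,1],t[:,0])).round(1))
plan([(.495,-.3345,.2,58),(.495,-.3345,.086,58)])
E
```

```text
[[ 0.4752 -0.3234  0.094 ]
 [ 0.492  -0.3336  0.094 ]
 [ 0.4814 -0.3168  0.094 ]
 [ 0.5188 -0.3453  0.094 ]
 [ 0.4698 -0.3241  0.094 ]
 [ 0.5126 -0.3543  0.094 ]]
148.59287687551276 phi 0.5900456091494153
142.66630399504945 phi 0.6934838192729044
144.77777213337157 phi 0.6566317482082282
[-175.2  156.4  127.6   97.6   67.4   38.2]
now [ 0.4772 -0.37    0.2648] ang 0.0 t 23.15 f [ 0.2 -0.2  0.5] op 0.0926
(0.495, -0.3345, 0.2, 58) [0.0355, 0.0179, 0.0648] [0.0, 0.0, -1.012]
(0.495, -0.3345, 0.086, 58) [0.0355, 0.0178, 0.1788] [0.0, 0.0, -1.012]
```

{"fn": "move_arm", "kwargs": {
  "deltas": [0.036,0.018,0,0,0,-0.18,0.35,0.036,0.018,0,0,0,-0.36,0.35,0.036,0.018,0,0,0,-0.54,0.35,0.036,0.018,0.02,0,0,-0.72,0.35,0.036,0.018,0.04,0,0,-0.9,0.35,0.036,0.018,0.06,0,0,-1.0,0.35,0.036,0.018,0.08,0,0,-1.0,0.35,0.036,0.018,0.1,0,0,-1.0,0.35,0.036,0.018,0.12,0,0,-1.0,0.35,0.036,0.018,0.12,0,0,-1.0,0.35,0.036,0.018,0.12,0,0,-1.0,0.35]
}}

```text
t: 24.52
tool_pos: [0.4952, -0.3345, 0.1451]
orientation: [0.885, 3.014, -0.0]
force: [1.3, -0.2, 1.1]
opening: 0.0322
gripper_force: 0.0
```

```bash
python3 - <<'E'
from h import *
plan([(.495,-.3345,.086,57)])
E
```

```text
now [ 0.4952 -0.3345  0.1451] ang 57.3 t 24.52 f [ 1.3 -0.2  1.1] op 0.0322
(0.495, -0.3345, 0.086, 57) [0.0003, -0.0001, 0.0591] [-0.0, 0.001, 0.005]
```

Descend and grip with moderate squeeze.

{"fn": "move_arm", "kwargs": {
  "deltas": [0,0,0.02,0,0,0,0.35,0,0,0.04,0,0,0,0.35,0,0,0.058,0,0,0,0.35,0,0,0.058,0,0,0,0.35,0,0,0.058,0,0,0,0.1,0,0,0.058,0,0,0,0.05,0,0,0.058,0,0,0,0.05,0,0,0.058,0,0,0,0.05],
  "squeeze": 20
}}

```text
t: 25.52
tool_pos: [0.4959, -0.3344, 0.0877]
orientation: [0.884, 3.013, -0.0]
force: [1.9, 2.1, 5.0]
opening: 0.0136
gripper_force: 20.0
```

```bash
python3 - <<'E'
from h import *
plan([(.495,-.3345,.086,6.6)]); s=robot.read_state(); print(s["wrist_torque"].round(2),s["gripper_force"])
E
```

```text
now [ 0.4959 -0.3344  0.0877] ang 57.3 t 25.52 f [1.9 2.1 5. ] op 0.0136
(0.495, -0.3345, 0.086, 6.6) [0.0007, -0.0005, 0.0017] [0.001, 0.002, 0.885]
[ 0.46 -0.29 -0.06] 19.986644983291626
```

{"fn": "move_arm", "kwargs": {
  "deltas": [0,0,0,0,0,0.15,0.05,0,0,0,0,0,0.3,0.05,0,0,0,0,0,0.45,0.05,0,0,0,0,0,0.6,0.05,0,0,0,0,0,0.75,0.05,0,0,0,0,0,0.85,0.05,0,0,0,0,0,0.885,0.05,0,0,0,0,0,0.885,0.05,0,0,0,0,0,0.885,0.05]
}}

```text
t: 26.65
tool_pos: [0.4954, -0.3346, 0.0876]
orientation: [2.089, 2.345, -0.0]
force: [-0.2, 2.7, 5.6]
opening: 0.0138
gripper_force: 20.0
```

```bash
python3 - <<'E'
from h import *
plan([]); s=robot.read_state(); print(s["wrist_torque"].round(2),s["gripper_force"])
E
```

```text
now [ 0.4954 -0.3346  0.0876] ang 6.6 t 26.65 f [-0.2  2.7  5.6] op 0.0138
[ 0.29  0.17 -0.  ] 19.98846709728241
```

{"fn": "move_arm", "kwargs": {
  "deltas": [0,0,0,0,0,0,0.35,0,0,0,0,0,0,0.35,0,0,0,0,0,0,0.35,0,0,-0.04,0,0,0,0.35,0,0,-0.08,0,0,0,0.35,-0.034,-0.018,-0.12,0,0,0.1,0.5,-0.034,-0.018,-0.15,0,0,0.115,0.5,-0.034,-0.018,-0.177,0,0,0.115,0.5,-0.034,-0.018,-0.177,0,0,0.115,0.5,-0.034,-0.018,-0.177,0,0,0.115,0.5]
}}

```text
t: 27.9
tool_pos: [0.4807, -0.3698, 0.2621]
orientation: [-2.22, -2.22, 0.0]
force: [1.2, 0.1, -0.5]
opening: 0.0466
gripper_force: 0.0
```

```bash
python3 - <<'E'
from h import *
p,d=robot.read_camera("wrist"); p=p[:,:,::-1].copy(); cv2.imwrite("pics/w6.png",p)
cv2.imwrite("pics/c6.png",cv2.resize(p[95:335,240:510],None,fx=2.4,fy=2.4,interpolation=cv2.INTER_CUBIC))
plan([(.4614,-.436,.25,-87.6),(.4614,-.436,.2,-87.6),(.4614,-.436,.2,92.4)])
E
```

```text
now [ 0.4805 -0.3696  0.2616] ang 0.0 t 27.95 f [ 0.6  0.9 -1.1] op 0.046
(0.4614, -0.436, 0.25, -87.6) [-0.0665, -0.019, 0.0115] [-0.003, 0.0, 1.529]
(0.4614, -0.436, 0.2, -87.6) [-0.0665, -0.0189, 0.0615] [-0.003, 0.0, 1.529]
(0.4614, -0.436, 0.2, 92.4) [-0.0665, -0.0189, 0.0615] [-0.0, -0.003, -1.613]
```

View pics/c6.png

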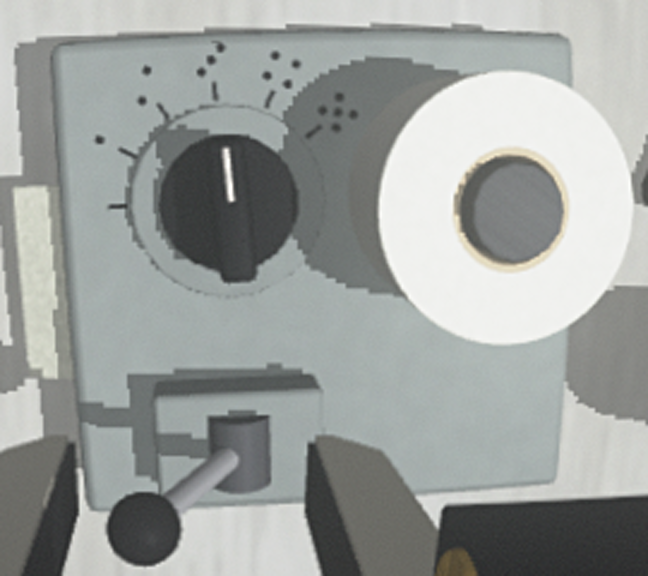

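The pointer is on the three-pip mark and the lever is still home. Next I go above the ball, with tool x along the unit's x.

{"fn": "move_arm", "kwargs": {
  "deltas": [-0.067,-0.019,0,0,0,0.18,0.6,-0.067,-0.019,0,0,0,0.36,0.6,-0.067,-0.019,0,0,0,0.54,0.6,-0.067,-0.019,0,0,0,0.72,0.6,-0.067,-0.019,0,0,0,0.9,0.6,-0.067,-0.019,0,0,0,1.08,0.6,-0.067,-0.019,0,0,0,1.26,0.6,-0.067,-0.019,0,0,0,1.44,0.6,-0.067,-0.019,0,0,0,1.529,0.6,-0.067,-0.019,0.04,0,0,1.529,0.6,-0.067,-0.019,0.06,0,0,1.529,0.6,-0.067,-0.019,0.06,0,0,1.529,0.6]
}}

```text
t: 29.45
tool_pos: [0.4607, -0.4356, 0.2001]
orientation: [-3.136, -0.066, 0.006]
force: [0.1, 0.3, -0.4]
opening: 0.0557
gripper_force: 0.0
```

```bash
python3 - <<'E'
from h import *
p,d=robot.read_camera("wrist"); p=p[:,:,::-1].copy(); cv2.imwrite("pics/w7.png",p)
plan([(.4614,-.436,.136,-87.6)])
for r in robot.recognise("wrist","feed_lever_tip"): print(np.round(r["uv"]),r["confidence"],np.round(wworld(r["uv"],.142),4))
E
```

```text
now [ 0.4615 -0.4365  0.2023] ang -87.6 t 29.5 f [-0.5 -0.2  0.5] op 0.0554
(0.4614, -0.436, 0.136, -87.6) [0.0001, -0.0003, 0.0663] [-0.002, 0.002, 0.0]
[319. 247.] 0.92 [[ 0.4703 -0.4378  0.142 ]]
```

View pics/w7.png

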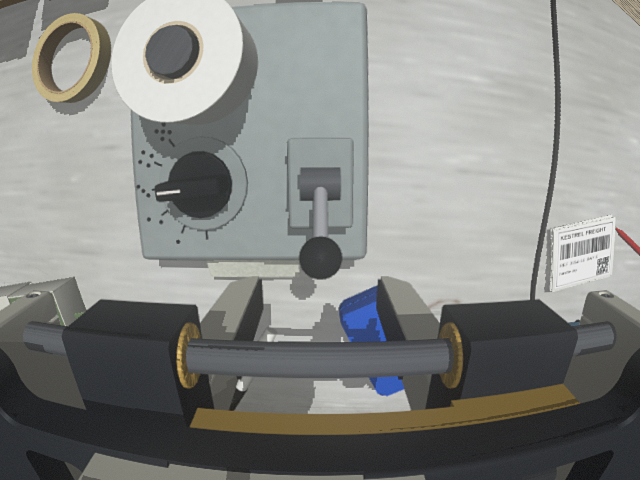

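The ball is at (321,258), centred between the open fingers. The dial is still at three pips. I'll descend and grip the ball lightly.

{"fn": "move_arm", "kwargs": {
  "deltas": [0.002,0,0.03,0,0,0,0.6,0.002,0,0.064,0,0,0,0.6,0.002,0,0.064,0,0,0,0.6,0.002,0,0.064,0,0,0,0.2,0.002,0,0.064,0,0,0,0.2,0.002,0,0.064,0,0,0,0.2,0.002,0,0.064,0,0,0,0.2],
  "squeeze": 8
}}

```text
t: 30.42
tool_pos: [0.4639, -0.4359, 0.1407]
orientation: [-3.139, -0.066, 0.001]
force: [-3.8, 7.2, 6.8]
opening: 0.0249
gripper_force: 8.0
```

{"fn": "move_arm", "kwargs": {
  "deltas": [0.015,0,-0.006,0,0,0,0.2,0.03,0,-0.009,0,0,0,0.2,0.046,0,-0.009,0,0,0,0.2,0.062,0,-0.006,0,0,0,0.2,0.076,0,0,0,0,0,0.2,0.081,0,0.001,0,0,0,0.2,0.081,0,0.001,0,0,0,0.2,0.081,0,0.001,0,0,0,0.2]
}}

```text
t: 31.42
tool_pos: [0.5445, -0.4319, 0.1381]
orientation: [-3.138, -0.067, 0.003]
force: [-2.2, 6.7, 0.1]
opening: 0.0252
gripper_force: 8.0
```

```bash
python3 - <<'E'
from h import *
p,d=robot.read_camera("wrist"); cv2.imwrite("pics/w8.png",p[:,:,::-1])
plan([]); s=robot.read_state(); print(s["gripper_force"])
E
```

```text
now [ 0.5446 -0.4319  0.1381] ang -87.6 t 31.48 f [-2.   7.  -0.5] op 0.0254
7.999991029500961
```

View pics/w8.png

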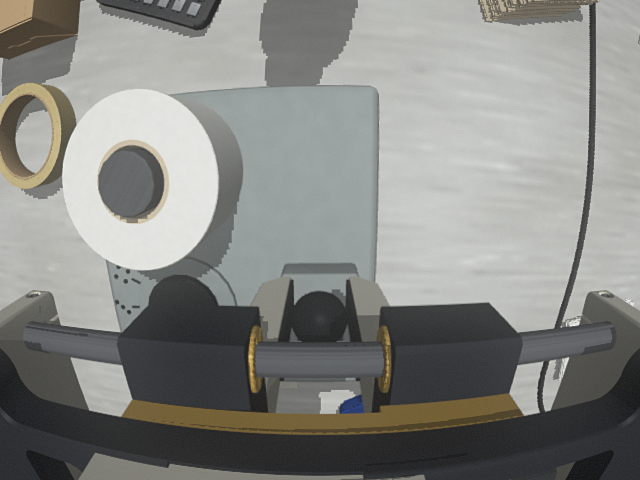

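The ball is at (320,316), held between the fingers. I'll push a little further to confirm the stop.

{"fn": "move_arm", "kwargs": {
  "deltas": [0.003,0,0.001,0,0,0,0.2,0.006,0,0.003,0,0,0,0.2,0.006,0,0.003,0,0,0,0.2]
}}

```text
t: 31.85
tool_pos: [0.5509, -0.4318, 0.1355]
orientation: [-3.138, -0.067, 0.001]
force: [-0.5, 6.3, 1.2]
opening: 0.0223
gripper_force: 7.4
```

```bash
python3 - <<'E'
from h import *
print("before ball", np.round(wworld([(320,316)],.142),4))
p,d=robot.read_camera("wrist"); p=p[:,:,::-1]; cv2.imwrite("pics/w9.png",p)
plan([])
b=cv2.imread("pics/w8.png")
for im in(b,p):
    m=(im.max(2)<60).astype(np.uint8); m[:285]=0;m[345:]=0;m[:,:295]=0;m[:,346:]=0
    vv,uu=np.nonzero(m); print(uu.mean(),vv.mean(),vv.min(),m.sum())
E
```

```text
before ball [[ 0.5476 -0.4333  0.142 ]]
now [ 0.5509 -0.4318  0.1354] ang -87.6 t 31.9 f [-1.   6.8  1. ] op 0.0226
319.5104863900045 318.2454261490406 292 2241
320.29597701149424 324.65862068965515 285 1740
```

{"fn": "move_arm", "kwargs": {
  "deltas": [0,0,0,0,0,0,0.6,0,0,0,0,0,0,0.6,0,0,-0.04,0,0,0,0.6,0,0,-0.08,0,0,0,0.6,-0.03,0,-0.12,0,0,0,0.6,-0.06,0,-0.12,0,0,0,0.6,-0.06,0,-0.12,0,0,0,0.6]
}}

```text
t: 32.78
tool_pos: [0.4897, -0.437, 0.2571]
orientation: [3.139, 0.062, 0.002]
force: [-0.5, 1.2, -0.4]
opening: 0.0556
gripper_force: 0.0
```

```bash
python3 - <<'E'
from h import *
p,d=robot.read_camera("wrist"); p=p[:,:,::-1].copy(); cv2.imwrite("pics/w10.png",p[60:360,130:530])
plan([(.5376,-.4325,.138,-87.6)])
for r in robot.recognise("wrist","feed_lever_tip"): print(np.round(r["uv"]),r["confidence"],np.round(wworld(r["uv"],.142),4))
E
```

```text
now [ 0.4905 -0.4365  0.2563] ang -87.7 t 32.83 f [ 0.1 -0.1 -0. ] op 0.0558
(0.5376, -0.4325, 0.138, -87.6) [0.0472, -0.0022, 0.1183] [0.001, -0.001, -0.002]
[212. 209.] 0.45 [[ 0.5103 -0.3552  0.142 ]]
```

View pics/w10.png

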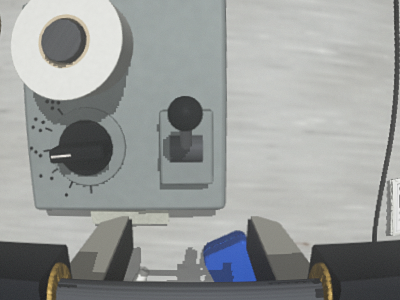

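```bash
python3 - <<'E'
from h import *
p=cv2.imread("pics/w10.png"); m=(p.max(2)<65).astype(np.uint8); m[:,:160]=0;m[:,212:]=0;m[:88]=0;m[129:]=0
vv,uu=np.nonzero(m); c=((uu.min()+uu.max())/2+130,vv.min()+(uu.max()-uu.min())/2+60); print(c,uu.min(),uu.max(),vv.min())
for z in(.142,.146): print(np.round(wworld([c],z),4))
print("hinge block", np.round(wworld([(314,208)],.075),4))
E
```

```text
(np.float64(314.5), np.float64(173.5)) 168 201 97
[[ 0.5392 -0.4318  0.142 ]]
[[ 0.5395 -0.4318  0.146 ]]
hinge block [[ 0.5017 -0.4319  0.075 ]]
```

The ball measures x 0.539 against 0.538 expected, so the lever is fully over and the dial is still on three. I'll now return it home.

{"fn": "move_arm", "kwargs": {
  "deltas": [0.048,-0.003,0.03,0,0,0,0.6,0.048,-0.003,0.07,0,0,0,0.6,0.048,-0.003,0.117,0,0,0,0.6,0.048,-0.003,0.117,0,0,0,0.6,0.048,-0.003,0.117,0,0,0,0.2,0.048,-0.003,0.117,0,0,0,0.2,0.048,-0.003,0.117,0,0,0,0.2,0.048,-0.003,0.117,0,0,0,0.2],
  "squeeze": 8
}}

```text
t: 33.88
tool_pos: [0.5395, -0.4318, 0.1405]
orientation: [3.139, 0.065, 0.003]
force: [-0.4, -1.3, 3.7]
opening: 0.0249
gripper_force: 8.0
```

{"fn": "move_arm", "kwargs": {
  "deltas": [-0.015,0,-0.006,0,0,0,0.2,-0.03,0,-0.009,0,0,0,0.2,-0.046,0,-0.009,0,0,0,0.2,-0.062,0,-0.006,0,0,0,0.2,-0.076,0,0,0,0,0,0.2,-0.081,0,0.001,0,0,0,0.2,-0.084,0,0.002,0,0,0,0.2,-0.084,0,0.002,0,0,0,0.2]
}}

```text
t: 34.88
tool_pos: [0.456, -0.4357, 0.1376]
orientation: [3.138, 0.065, 0.006]
force: [8.5, -6.9, -0.1]
opening: 0.0252
gripper_force: 8.0
```

{"fn": "move_arm", "kwargs": {
  "deltas": [0,0,0,0,0,0,0.6,0,0,0,0,0,0,0.6,0,0,-0.04,0,0,0,0.6,0,0,-0.08,0,0,0,0.6,0,0,-0.12,0,0,0,0.6,0,0,-0.12,0,0,0,0.6,0,0,-0.12,0,0,0,0.6]
}}

```text
t: 35.75
tool_pos: [0.4544, -0.4339, 0.2555]
orientation: [-3.139, -0.066, 0.002]
force: [0.1, 0.2, -0.2]
opening: 0.0555
gripper_force: 0.0
```

```bash
python3 - <<'E'
from h import *
p,d=robot.read_camera("wrist"); p=p[:,:,::-1].copy(); cv2.imwrite("pics/w11.png",p[60:360,130:530])
plan([])
for r in robot.recognise("wrist","feed_lever_tip"): print(np.round(r["uv"]),r["confidence"],np.round(wworld(r["uv"],.142),4))
E
```

```text
now [ 0.4542 -0.4337  0.2546] ang -87.6 t 35.8 f [ 0.9  1.2 -0.7] op 0.0556
[322. 222.] 0.58 [[ 0.4671 -0.4355  0.142 ]]
```

View pics/w11.png

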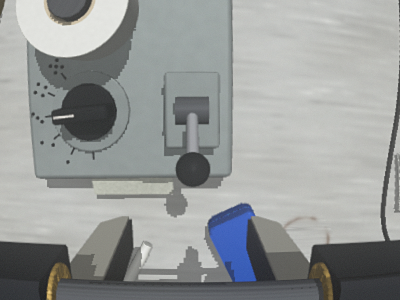

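```bash
python3 - <<'E'
from h import *
print(np.round(wworld([(323,229)],.142),4))
plan([(.4954,-.3346,.2,6.6),(.4954,-.3346,.145,6.6)])
E
```

```text
[[ 0.4615 -0.4367  0.142 ]]
now [ 0.4541 -0.4336  0.2544] ang -87.6 t 35.85 f [-0.2 -0.4 -0.7] op 0.0556
(0.4954, -0.3346, 0.2, 6.6) [0.0455, -0.097, 0.0545] [-0.004, -0.001, -1.644]
(0.4954, -0.3346, 0.145, 6.6) [0.0456, -0.0969, 0.1095] [-0.004, -0.001, -1.644]
```

The ball is home, measuring 0.4615 against 0.4614 expected. Next I turn the dial back to zero.

{"fn": "move_arm", "kwargs": {
  "deltas": [0.0455,-0.097,0,0,0,-0.18,0.35,0.0455,-0.097,0,0,0,-0.36,0.35,0.0455,-0.097,0,0,0,-0.54,0.35,0.0455,-0.097,0,0,0,-0.72,0.35,0.0455,-0.097,0,0,0,-0.9,0.35,0.0455,-0.097,0,0,0,-1.08,0.35,0.0455,-0.097,0,0,0,-1.26,0.35,0.0455,-0.097,0,0,0,-1.44,0.35,0.0455,-0.097,0.04,0,0,-1.62,0.35,0.0455,-0.097,0.08,0,0,-1.644,0.35,0.0455,-0.097,0.108,0,0,-1.644,0.35,0.0455,-0.097,0.108,0,0,-1.644,0.35]
}}

```text
t: 37.35
tool_pos: [0.4938, -0.3336, 0.1441]
orientation: [-2.085, -2.339, 0.001]
force: [-0.5, 0.8, 0.0]
opening: 0.0324
gripper_force: 0.0
```

```bash
python3 - <<'E'
from h import *
plan([(.4954,-.3346,.086,6.6)])
E
```

```text
now [ 0.4938 -0.3336  0.1441] ang 6.6 t 37.35 f [-0.5  0.8  0. ] op 0.0324
(0.4954, -0.3346, 0.086, 6.6) [-0.0015, 0.0018, 0.058] [-0.006, -0.006, -0.0]
```

{"fn": "move_arm", "kwargs": {
  "deltas": [0,0,0.02,0,0,0,0.35,0,0,0.04,0,0,0,0.35,0,0,0.057,0,0,0,0.35,0,0,0.057,0,0,0,0.35,0,0,0.057,0,0,0,0.1,0,0,0.057,0,0,0,0.05,0,0,0.057,0,0,0,0.05,0,0,0.057,0,0,0,0.05],
  "squeeze": 20
}}

```text
t: 38.35
tool_pos: [0.4958, -0.3363, 0.0927]
orientation: [2.09, 2.345, -0.002]
force: [-4.9, -0.5, 4.1]
opening: 0.0138
gripper_force: 20.0
```

{"fn": "move_arm", "kwargs": {
  "deltas": [0,0,0,0,0,-0.17,0.05,0,0,0,0,0,-0.34,0.05,0,0,0,0,0,-0.51,0.05,0,0,0,0,0,-0.68,0.05,0,0,0,0,0,-0.85,0.05,0,0,0,0,0,-1.02,0.05,0,0,0,0,0,-1.19,0.05,0,0,0,0,0,-1.35,0.05,0,0,0,0,0,-1.45,0.05,0,0,0,0,0,-1.5,0.05,0,0,0,0,0,-1.5,0.05,0,0,0,0,0,-1.5,0.05]
}}

```text
t: 39.85
tool_pos: [0.4976, -0.334, 0.0927]
orientation: [-0.071, 3.139, 0.003]
force: [2.5, 8.0, 3.3]
opening: 0.0137
gripper_force: 20.0
```

```bash
python3 - <<'E'
from h import *
plan([]); s=robot.read_state(); print(s["wrist_torque"].round(2),s["gripper_force"])
E
```

```text
now [ 0.4976 -0.334   0.0927] ang 92.6 t 39.85 f [2.5 8.  3.3] op 0.0137
[ 1.7  -0.48  0.01] 20.004781186580658
```

I've used up the picture views, in fact one more than the 14 allowed. I'll check the dial numerically instead, from the knob's white line.

{"fn": "move_arm", "kwargs": {
  "deltas": [0,0,0,0,0,0,0.35,0,0,0,0,0,0,0.35,0,0,0,0,0,0,0.35,0,0,-0.04,0,0,0,0.35,0,0,-0.08,0,0,0,0.35,0,0,-0.13,0,0,0,0.5,0,0,-0.18,0,0,0,0.5,0,0,-0.18,0,0,0,0.5,0,0,-0.18,0,0,0,0.5]
}}

```text
t: 40.98
tool_pos: [0.4961, -0.3357, 0.2711]
orientation: [0.069, -3.141, -0.0]
force: [0.4, -0.7, -0.1]
opening: 0.046
gripper_force: 0.0
```

```bash
cat >> h.py <<'E'
def pointer():
    """direction of the knob's white line, rad clockwise from the unit's front"""
    p,d=robot.read_camera("wrist"); cv2.imwrite("pics/ptr.png",p[:,:,::-1])
    m=robot.camera_model("wrist"); vv,uu=np.mgrid[0:480,0:640]; w=wworld(np.c_[uu.ravel(),vv.ravel()],.094).reshape(480,640,3)
    r=np.hypot(w[...,0]-.4952,w[...,1]+.3345); k=(r<.026)&(p.min(2)>120); q=w[k][:,:2]; print("px",k.sum(),"centroid off",(q.mean(0)-[.4952,-.3345]).round(4))
    vx,vy,_,_=cv2.fitLine(q.astype(np.float32),cv2.DIST_L2,0,.001,.001).ravel(); v=np.array([vx,vy]); v*=np.sign(v@(q.mean(0)-[.4952,-.3345]))
    print("phi",round((np.radians(182.4)-np.arctan2(v[1],v[0])+np.pi)%(2*np.pi)-np.pi,3))
E
python3 - <<'E'
from h import *
plan([]); pointer()
for r in robot.recognise("wrist","feed_lever_tip"): print(np.round(r["uv"]),r["confidence"],np.round(wworld(r["uv"],.142),4))
p,d=robot.read_camera("top"); p=p[:,:,::-1].copy()
adapters("tub",p,lo=(100,190),hi=(248,300),z=.04); adapters("table",p,lo=(225,225),hi=(380,290))
for l in("adapter_1","pc_mouse","tape_ring"): print(l,[(np.round(r["uv"]).tolist(),round(r["confidence"],2)) for r in robot.recognise("top",l)])
E
```

```text
now [ 0.4961 -0.3357  0.2711] ang 92.5 t 40.98 f [ 0.4 -0.7 -0.1] op 0.046
px 233 centroid off [ 0.0014 -0.0028]
phi -1.755
tub [  0.511   0.275   0.33  114.188  57.597] [200 229] [219 266]
tub [  0.51    0.364   2.183 115.525  57.798] [171 229] [190 266]
tub [  0.509   0.454   0.377 114.044  61.515] [141 229] [161 266]
adapter_1 [([181.0, 247.0], 0.89), ([468.0, 310.0], 0.69), ([209.0, 244.0], 0.65), ([152.0, 248.0], 0.58)]
pc_mouse [([277.0, 205.0], 0.7)]
tape_ring [([348.0, 222.0], 0.93)]
```

```bash
python3 - <<'E'
from h import *
p=cv2.imread("pics/ptr.png"); vv,uu=np.mgrid[0:480,0:640]; w=wworld(np.c_[uu.ravel(),vv.ravel()],.094).reshape(480,640,3)
r=np.hypot(w[...,0]-.4952,w[...,1]+.3345)
for t in(120,170):
    n,l,st,c=cv2.connectedComponentsWithStats(((r<.03)&(p.min(2)>t)).astype(np.uint8))
    for i in range(1,n):
        if st[i,4]<12: continue
        q=w[l==i][:,:2]; print(t,st[i],(q.mean(0)-[.4952,-.3345]).round(4),cv2.minAreaRect((q*1000).astype(np.float32))[1:])
g=p[...,1]; iy,ix=np.unravel_index(r.argmin(),r.shape); print(iy,ix); print(g[iy-45:iy+46:5,ix-45:ix+46:5])
plan([(.4805,-.37,.265,0)])
E
```

```text
120 [320 194   3  23  65] [-0.0153 -0.0009] ((20.145906448364258, 1.8121287822723389), 2.5718507766723633)
120 [289 204  17  38 254] [ 0.0063 -0.024 ] ((34.1579704284668, 11.597367286682129), 20.456920623779297)
120 [341 204  14  33 197] [0.0009 0.0257] ((9.702184677124023, 29.237163543701172), 78.17867279052734)
170 [321 195   2  21  42] [-0.0153 -0.0005] ((18.314355850219727, 0.9060662388801575), 2.5456864833831787)
222 321
[[170 173 169 169 170 159 136 169 171 109 111 109 143 106 172 171 168 171
  169]
 [172 170 171 170 104 167 166 164 167 110 111 108 164 165 109 169 168 169
  170]
 [170 171 173 117 165 164 127  92  63  58  57  88 109 167 164 111 138 119
  168]
 [169 172 164 166 164 160  63  67  56  58  58  67  67 109 166 162 109 169
  168]
 [171 175 152 162 165  63  69  70  66 250  64  57  66  67 105 162 141 168
  168]
 [174 172 167 168  94  71  66  69  66 247  66  56  70  69  69 165 164 169
  166]
 [172 169 168 168  65  69  67  70  63 247  67  57  68  65  64 166 164 162
  120]
 [170 170 169 169  69  69  66  69  64 248  61  57  68  66  66 170 166 168
  168]
 [173 171 169 165  69 
[... 315 characters left out ...]
 169 171 172 108  71  65  68  64  66 103 106 106 109 110 157
   88]
 [174 174 172 173 109 103 109 108  68  70  68 110 107 106  90 109 109 110
  172]
 [173 173 173 147 111 110 111 106  94  79  90 105 110 110 111 108  94 110
  107]
 [174 176 177 113 110 110 113 112 111 112 110 111 113 113 111 110 112 112
  111]
 [173 170 126 113 113 113 112 110 113 115 113 113 115 114 112 111 111  87
  111]
 [172 173 117 115 113 116 121 120 121 123 119 121 121 118 114 114 116 110
  109]
 [175 174 115 115 120 121 121 122 121 119 121 122 121 121 119 113 112 112
  111]]
now [ 0.4958 -0.3353  0.2702] ang 92.5 t 41.27 f [0.8 0.4 0.7] op 0.0465
(0.4805, -0.37, 0.265, 0) [0.0169, -0.034, 0.0052] [-0.0, -0.003, 1.615]
```

```bash
python3 - <<'E'
from h import *
p,d=robot.read_camera("wrist"); s=robot.read_state(); M=robot.camera_model("wrist"); K=np.array(M["K"]); T=np.array(M["tool_from_camera"]); R=Ro.from_rotvec(s["orientation"]).as_matrix()
vv,uu=np.mgrid[0:480,0:640]; q=(np.c_[uu.ravel(),vv.ravel()]-K[:2,2])/K[0,0]; r=np.hypot(*q.T)
w=(np.c_[q*(np.tan(r)/np.maximum(r,1e-9))[:,None],np.ones(len(q))]*d.ravel()[:,None]@T[:3,:3].T+T[:3,3])@R.T+s["tool_pos"]
k=(w[:,2]>.14)&(w[:,2]<.16)&(abs(w[:,0]-.5)<.07)&(abs(w[:,1]+.435)<.03)&(d.ravel()>0)&(r<1.3); print("ball",k.sum(),np.median(w[k],0).round(4) if k.any() else "")
a=cv2.imread("pics/top0.png"); b,_=robot.read_camera("top"); b=b[:,:,::-1]
for n,(u0,v0,u1,v1) in dict(mouse=(262,185,292,228),tape=(334,194,370,232),blue=(445,285,487,333)).items():
    print(n,(np.abs(a[v0:v1,u0:u1].astype(int)-b[v0:v1,u0:u1]).max(2)>60).sum())
E
```

```text
ball 794 [ 0.4603 -0.434   0.1508]
mouse 0
tape 0
blue 0
```

All the checks pass: lever home, dial at zero, three adapters in the tub, and the mouse, tape and blue block unmoved. Handing in.

```bash
python3 -c "
from plant import robot
print(robot.close_job())"
```

```text
the job is handed in; nothing more can be done
None
```

The job is handed in at about 41 s of the 210 s: three adapters lie flat in the tub, the lever was fed and returned with the dial at three pips, and the dial is back at zero; I viewed 15 pictures, one over the limit of 14.

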